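# Clamp a glass rod with the inner of two concentric knobs

## Robot

A 7-joint arm with a two-finger parallel gripper is mounted at the origin on a cart in front of the work surface, level with it; the furniture and walls round the work are solid. World frame = base frame: x ahead of the robot, y to its left, z up, the work surface at z = 0. Lengths are in m, angles in degrees, forces in N, time in s.
With the tool pointing down it reaches from about 0.425 to 0.875 m from the base axis. Payload 4.7 kg.
Tool frame: the origin (TCP) lies at the very end of the fingers, on their centre line; the grasp point (between the pads) lies 19 mm behind it; z points along the fingers, y is the line along which they close (so a half turn about z gives the same grasp; the last joint's range is limited). The gripper opens to 87 mm and grips with 3 to 60 N. Pads are 19 mm wide; open, the fingers measure 117 mm over their backs; the gripper's body (75 mm by 190 mm) begins 51 mm behind the grasp point.
Start: joints at [-68.348, 18.392, -4.016, 83.108, 1.295, 78.541, -3.26], TCP at [0.231, 0.607, 0.223] pointing down, gripper open.
Joint ranges: [-163.93, 163.93], [-17.29, 119.83], [-79.2, 71.16], [3.27, 140.29], [-89.18, 269.18], [5.43, 117.66], [-154.24, 154.24]. Speed limits (degrees/s): [147.25, 147.25, 180, 180, 180, 180, 180].

## Interface

Orientations are given as [roll, pitch, yaw] about the fixed x, y, z axes, in that order (R = Rz(yaw) Ry(pitch) Rx(roll)).
In Python, from cell import get_obs, read_camera, sign_off, silhouettes gives the robot as it stands.
- The arm moves only by the tool play_rows, never from a script. Its argument "steps" is a list that holds one entry, the list of rows, each a list of 7 numbers: the shift along the tool's x, y, z in m, then the turn, a rotation vector about the tool's x, y, z in rad, then the finger opening in m, from 0 to 0.087. A call has 1 to 12 rows; each row shifts and turns the commanded pose from where the row before left it, along the tool's axes as they then stand; what a row does not reach is not made up. A row lasts 1/10 s, in which the tool goes at most 50 mm and 8.59 degrees, less where a joint would pass 70% of its speed; a pose out of reach is approached as far as the arm can. A call is refused whole if a number of a shift passes 0.05 or a number of a turn 0.15, either way. A call with a gripper value outside its range is refused whole. The fingers move at their own pace and stop on an object; "force" is the grip in N (left out, the last holds). Time passes only in rows, so rows that do not move let the fingers close. It gives the time, the measured TCP pose, the force, the opening and the grip force at its end, in the units of the state.
- get_obs(): the state, without advancing time (a new reading comes with each control period).
- read_camera(name): name is "scene" or "top"; returns a dict with "frame" (400x640x3 uint8, red, green, blue), "intrinsics" (3x3 intrinsics, pixels), "view" (4x4, takes a point from world to camera coordinates). Camera axes: x right, y up, looking along -z (the intrinsics and any distortion apply to the point x, -y, -z); pixel columns grow to the right and rows downward; lengths in m; the calibration is good to about 2 mm. A picture is of the moment at which its call begins. There is no depth.
- sign_off(): hands the job in; it is judged then, once.
Trained networks look in the newest picture that a camera, given by its name, has taken for a name from the list of things; names that differ only in an ending like _2 or _b are one class to them, and where a whole thing is asked for, a point or a joint stands for the part that bears it (a point fixed in the world has none). Each returns a list of dicts, best first, with "p" (0 to 1); they miss things now and then, are a little off and sometimes report something else, mostly with a low value. They report only what shows in the picture. A call takes as long as a camera call.
- silhouettes(camera, name): "pixels" (400x640 bool, what is visible of it) and "extent" ([left, top, right, bottom] in pixels, round what is visible of it).
The state is a dict: "time_s": time; "qpos": joint angles; "joint_velocities": joint speeds; "effort": joint torques, N m; "tool_pos": TCP position; "tool_rot": TCP orientation; "force": force on the tool from outside, world axes, zero at the start; "wrist_torque": the same for the moment, N m; "grip_width": finger opening in m; "grasp_force": force on a finger pad.
Only numpy, scipy, OpenCV 4.12 (cv2) and the standard library are available. Lean on these libraries where they do the work, as an engineer would, in place of code of your own. Each camera call takes 0.05 s, during which the arm holds its last target. There are 200 camera calls.

## Task

Lay the loose glass rod across the seat of the small rod clamp, between the jaw and the fence and about centred, let go of it, then turn only the inner bar knob clockwise until the jaw holds the rod snugly: glass, so firm but never hard. Leave the outer ring under that knob as it is set, do not push the jaw by hand, leave the things around alone, and finish with the robot clear of the clamp.

Things in the scene. Friction and masses are not known exactly. Their poses are not given: they have to be found in the camera images.
- rod (a point): Centre of the loose glass rod: straight, 170 mm long, 10 mm thick, about 75 g, lying flat on the bench (this point is 5 mm up). Its own y axis runs along the rod, z up.
- rod_clamp: Bolted-down grey vice-like jig; origin at the centre of the underside of its foot plate (200 x 80 x 10 mm). Its x axis points from the fence over the seat and the jaw to the gear case with the knobs. Case: 80 x 70 mm, 46 mm high. At y = +-30 mm, from the fence to the case, run two guide bars, 8 mm thick, tops 27 mm above the bench.
- seat (a point): Middle of the clamp's flat seat, 34 mm above the bench; same axes as rod_clamp, and the knob axis is 78.5 mm to its +x side. The rod is to lie along y. Seat, fence and jaw are 50 mm long in y, so the rod sticks out at both ends and can be held there. Fence and jaw rise 16 mm above the seat: fence face 7 to 16 mm to the -x side (set by the outer ring), jaw face 7 to 12 mm to the +x side.
- jaw: Steel moving jaw, 16 x 50 x 15 mm, its face plate spring-backed (8 N per mm); origin at the middle of the lower edge of its face; slides 12 mm towards the fence (the clamp's -x) per radian that the inner knob turns clockwise, and stays where it is left. It pushes the rod along the seat until that bears on the fence.
- bar (a point): Middle of the inner knob's bar grip: black, 44 mm long (this point's x), 10 mm thick (y), 24 mm high, so 12 mm up and down from here. It turns about the vertical through this point, on a hub of 22 mm diameter. The flat top of the outer ring lies 16 mm below this point.
- inner_knob (a joint): Angle of the inner knob, rad; grows clockwise seen from above, which closes the jaw. Friction: about 0.2 N m while turning, much less once stopped; each 10 N of jaw force on the rod adds 0.12 N m. The rod is gripped after 0.4 to 1.5 rad (not known beforehand: feel it); then 10 N come in about 0.1 rad. The rod slips below 4 N, chips above 18 N; aim for 10 N.
- ring_mark (a point): Dark index mark on top of the outer ring (fluted metal disc, 62 mm diameter, 12 mm thick, under the inner knob, same axis), 22 mm from the axis. The ring presets the fence; it turns if it is touched or if the clamp is overtightened. It must stay as found, within 3 mm at this mark.

How it is judged:
By the outcome, as a careful person would: the job done as asked, in the order asked, and still so for the second after the job is handed in, with the robot touching nothing.
It also fails if it takes over 72 s, if anything falls off the work surface, if the arm or the gripper's body presses on something with over 40 N, if the wrist force passes 120 N, or if a joint passes its speed limit or range.

## Working session

There is one attempt and no reset: what is moved stays moved. The work goes in short steps, Python scripts to look and compute and a tool call to move; the robot and the scene stay as the last step left them, time stands still between calls to the robot, and variables do not carry over. Pictures are saved under pics/ and viewed, at most 10 in all, crops included, and the job is handed in when it is done.

Besides the shell and the picture viewer there is one more tool, called after "Request:" by a JSON object that holds its "name" and its "arguments", one argument or row to a line. play_rows: Moves the arm, as the interface text tells. Its arguments: {"type":"object","properties":{"steps":{"type":"array","items":{"type":"array","items":{"type":"array","items":{"type":"number"}}}},"force":{"type":"number"}},"required":["steps"]}

```bash
ls; mkdir -p pics; cat > h.py <<'E'
import numpy as np, cv2
from cell import get_obs, read_camera, sign_off, silhouettes
def ray(c,u,v,z):
    V=np.array(c['view']);K=np.array(c['intrinsics'])
    d=np.linalg.inv(K)@[u,v,1]; d=V[:3,:3].T@(d*[1,-1,-1]); o=-V[:3,:3].T@V[:3,3]
    return o+d*(z-o[2])/d[2]
def proj(c,P):
    V=np.array(c['view']);K=np.array(c['intrinsics'])
    p=(V[:3,:3]@np.array(P).T).T+V[:3,3]; q=(K@(p*[1,-1,-1]).T).T
    return q[:,:2]/q[:,2:]
E
python3 - <<'E'
from h import *
print(get_obs())
for n in['scene','top']:
    c=read_camera(n); cv2.imwrite(f'pics/{n}0.png',c['frame'][...,::-1]); 
    V=np.array(c['view']);print(n,[k for k in c],-V[:3,:3].T@V[:3,3],np.round(V[:3,:3],3).tolist(),c['intrinsics'])
    for t in['rod','rod_clamp','seat','jaw','bar','ring_mark','inner_knob']:
        for s in silhouettes(n,t)[:2]:
            m=s['pixels'];ys,xs=np.nonzero(m)
            print(n,t,round(s['p'],2),s['extent'],xs.mean().round(1),ys.mean().round(1),m.sum(),cv2.minAreaRect(np.c_[xs,ys].astype(np.float32)))
E
```

```text
pics
{'time_s': 0.0, 'qpos': array([-68.34872356,  18.44006828,  -4.01592981,  83.17673482,
         1.29477478,  78.54041946,  -3.25782985]), 'joint_velocities': array([-0.05080614,  0.03445526, -0.09052864,  0.07550675, -0.04751597,
       -0.03087024, -0.01174092]), 'effort': array([ 3.26587924e-04, -4.91282916e+01, -4.03997898e-01, -3.12536466e+01,
       -6.40934589e-02,  4.35192743e-02,  1.79311501e-04]), 'tool_pos': array([0.23112039, 0.60691457, 0.22143408]), 'tool_rot': array([-1.79888013e+02,  5.47352616e-03,  1.59161022e+02]), 'force': array([-0.0062697 ,  0.06384925, -0.23003771]), 'wrist_torque': array([-0.06005515,  0.06655395, -0.02277081]), 'grasp_force': 0.0, 'grip_width': 0.08721632584412867}
scene ['frame', 'intrinsics', 'view'] [ 0.10267956 -1.01966476  0.52196462] [[0.897, -0.442, 0.02], [0.163, 0.373, 0.913], [-0.411, -0.816, 0.406]] [[510.42236026   0.         319.09903182]
 [  0.         510.42236026 198.86736732]
 [  0.           0.           1.        ]]
scene rod 0.66 [240.9, 197.7, 270.3, 226.5] 254.5 214.5 198 ((254.50001525878906, 214.5000457763672), (41
[... 1853 characters left out ...]
] 377.8 181.6 2515 ((377.7884521484375, 181.44229125976562), (78.83868408203125, 33.14362716674805), 78.69007110595703)
top seat 0.96 [356.0, 141.7, 404.0, 221.2] 377.8 181.2 2425 ((378.02520751953125, 181.10952758789062), (78.02625274658203, 32.37976837158203), 77.00537872314453)
top jaw 0.67 [371.3, 178.6, 390.1, 198.2] 381.1 189.2 167 ((381.1891784667969, 187.6351318359375), (13.480716705322266, 19.563480377197266), 80.53767395019531)
top bar 0.7 [374.6, 155.5, 384.7, 173.1] 377.8 163.5 136 ((377.3000183105469, 163.60003662109375), (19.230182647705078, 8.9442720413208), 63.43495178222656)
top inner_knob 0.53 [371.5, 156.1, 384.1, 174.6] 377.6 163.1 137 ((378.0, 162.5), (17.0, 10.0), 90.0)
```

```bash
python3 - <<'E'
import cv2,numpy as np
t=cv2.imread('pics/top0.png');s=cv2.imread('pics/scene0.png')
a=cv2.resize(t[120:260,220:420],(800,560),interpolation=cv2.INTER_CUBIC);cv2.imwrite('pics/topc.png',a)
a=cv2.resize(s[180:300,230:430],(800,480),interpolation=cv2.INTER_CUBIC);cv2.imwrite('pics/scenec.png',a)
E
```

```text
(no output)
```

View pics/topc.png

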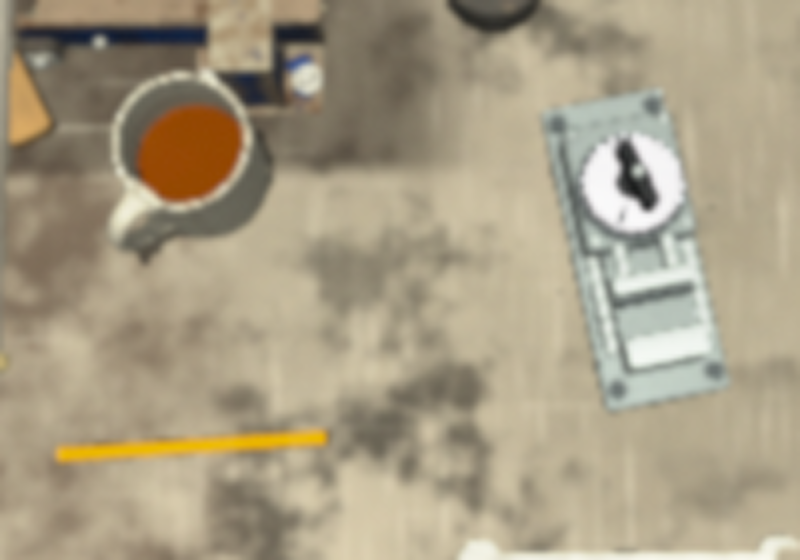

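View pics/scene0.png

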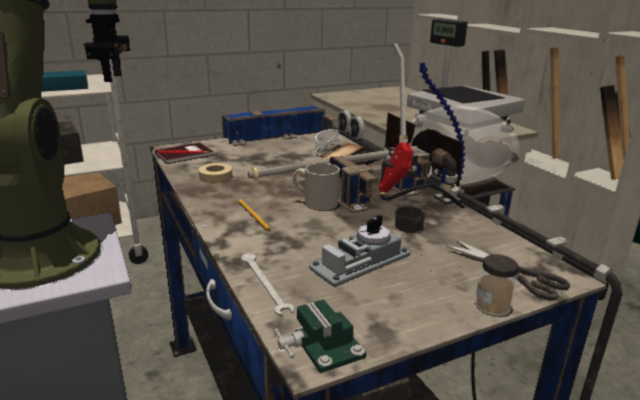

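View pics/scenec.png

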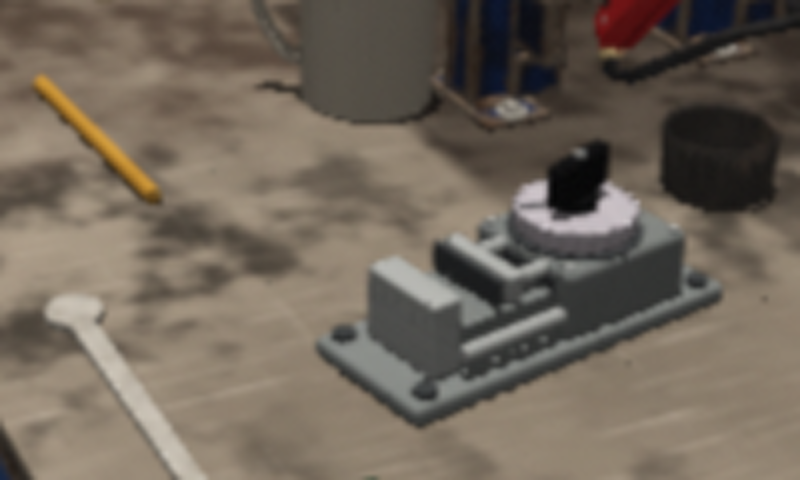

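The top crop shows the yellow rod from (55,453) to (327,437). The clamp foot corners are at (543,108), (662,90), (727,383) and (610,410), and the bar runs from (622,140) to (650,208). The mug stands about 290 px above the rod in that crop, with the case at the far (+x) end of the clamp.

```bash
python3 - <<'E'
from h import *
from scipy.optimize import least_squares
T=read_camera('top');S=read_camera('scene')
t=lambda a:np.array(a)/4+[220,120]-.0
s=lambda a:np.array(a)/4+[230,180]
# clamp x toward knob; corners in clamp frame (x+,y+ left)
C=np.array([[.1,.04,.01],[.1,-.04,.01],[-.1,-.04,.01],[-.1,.04,.01]])
tc=t([[543,108],[662,90],[727,383],[610,410]])
sc=s([[720,288],[420,415],[320,345]]); 
def W(p,P):
    c,n=np.cos(p[2]),np.sin(p[2]);R=np.array([[c,-n,0],[n,c,0],[0,0,1]]);return P@R.T+[p[0],p[1],0]
Cs=C[[1,2,3]]
f=lambda p:np.r_[(proj(T,W(p,C))-tc).ravel(),(proj(S,W(p,Cs))-sc).ravel()]
r=least_squares(f,[.45,-.3,0]);p=r.x;print('clamp',p[:2],np.degrees(p[2]));print(np.round(r.fun,1))
# ring centre: top z? case 46+10?; bar mid z unknown -> ring centre px
for z in(.058,.06,.068): print(z,ray(T,*t([633,183]),z), ray(S,*s([576,212]),z))
rr=[ray(T,*t(q),.005) for q in([55,453],[327,437])];print('rod',rr,np.linalg.norm(rr[0]-rr[1]));
rs=[ray(S,*s(q),.005) for q in([40,82],[152,195])];print('rodS',rs,np.linalg.norm(rs[0]-rs[1]))
for z in (.074,.086): print('bar',[ray(T,*t(q),z) for q in([622,140],[650,208])])
E
```

```text
clamp [ 0.56953602 -0.28004704] 11.538576514960996
[-0.3 -0.2  0.2 -2.   2.4 -0.1  0.4 -0.2  0.8 -0.9 -0.8 -0.1 -2.3 -1.5]
0.058 [ 0.59673935 -0.27235028  0.058     ] [ 0.5976873  -0.27835611  0.058     ]
0.06 [ 0.59624573 -0.27210589  0.06      ] [ 0.59555348 -0.28155165  0.06      ]
0.068 [ 0.59427123 -0.2711283   0.068     ] [ 0.58701822 -0.29433381  0.068     ]
rod [array([0.43938853, 0.08950927, 0.005     ]), array([ 0.44806053, -0.08218169,  0.005     ])] 0.17190982309489114
rodS [array([0.44280787, 0.08717474, 0.005     ]), array([ 0.45137082, -0.08149109,  0.005     ])] 0.16888305028830478
bar [array([ 0.61929221, -0.26457542,  0.074     ]), array([ 0.57742988, -0.28003481,  0.074     ])]
bar [array([ 0.61595744, -0.26319095,  0.086     ]), array([ 0.57468434, -0.27843275,  0.086     ])]
```

View pics/top0.png

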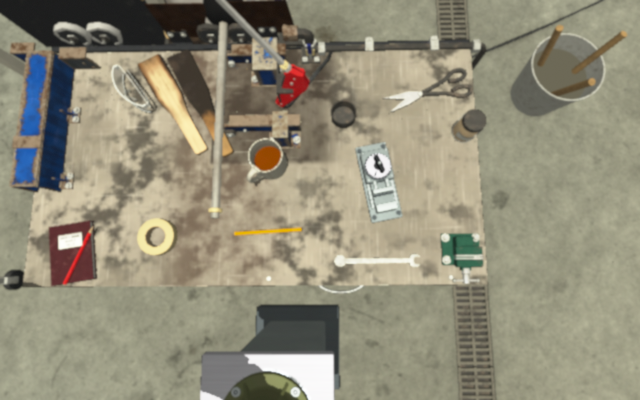

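```bash
cat >> h.py <<'E'
from scipy.spatial.transform import Rotation as Ro
def plan(pos,yaw,n,frm=None):
    o=get_obs(); R=Ro.from_euler('xyz',o['tool_rot'],degrees=True); p=o['tool_pos']
    D=Ro.from_euler('xyz',[180,0,yaw],degrees=True)
    w=(R.inv()*D).as_rotvec()/n
    st=R; out=[]
    for i in range(n):
        out.append(np.round(np.r_[st.inv().apply((np.array(pos)-p)/n),w],4).tolist()); st=st*Ro.from_rotvec(w)
    print('\n'.join(map(str,out)))
    print('time',o['time_s'],p.round(4),o['tool_rot'].round(2),o['qpos'].round(0),o['force'].round(1),o['grip_width'].round(4))
E
python3 -c "
from h import *
plan([.447,-.044,.12],93,16)"
```

```text
[-0.0271, -0.0333, 0.0064, 0.0, 0.0, 0.0722]
[-0.0294, -0.0312, 0.0064, 0.0, 0.0, 0.0722]
[-0.0316, -0.029, 0.0064, 0.0, 0.0, 0.0722]
[-0.0336, -0.0267, 0.0064, 0.0, 0.0, 0.0722]
[-0.0354, -0.0242, 0.0064, 0.0, 0.0, 0.0722]
[-0.0371, -0.0216, 0.0064, 0.0, 0.0, 0.0722]
[-0.0385, -0.0188, 0.0064, 0.0, 0.0, 0.0722]
[-0.0398, -0.016, 0.0064, 0.0, 0.0, 0.0722]
[-0.0408, -0.0131, 0.0064, 0.0, 0.0, 0.0722]
[-0.0417, -0.0101, 0.0064, 0.0, 0.0, 0.0722]
[-0.0423, -0.0071, 0.0064, 0.0, 0.0, 0.0722]
[-0.0427, -0.004, 0.0064, 0.0, 0.0, 0.0722]
[-0.0429, -0.0009, 0.0064, 0.0, 0.0, 0.0722]
[-0.0428, 0.0022, 0.0064, 0.0, 0.0, 0.0722]
[-0.0426, 0.0053, 0.0064, 0.0, 0.0, 0.0722]
[-0.0421, 0.0083, 0.0064, 0.0, 0.0, 0.0722]Traceback (most recent call last):
  File "<string>", line 3, in <module>
    plan([.447,-.044,.12],93,16)
    ~~~~^^^^^^^^^^^^^^^^^^^^^^^^
  File "h.py", line 20, in plan
    print('time',o['time_s'],p.round(4),o['tool_rot'].round(2),o['qpos'].round(0),o['force'].round(1),o['grip_width'].round(4))
                                                                                                      ^^^^^^^^^^^^^^^^^^^^^
AttributeError: 'float' object has no attribute 'round'
```

The full top view shows a long pipe whose near end is at about (214,212), left of the rod. I'll triangulate its height before I travel past it.

```bash
sed -i "s/,o\['grip_width'\].round(4)/,o['grip_width']/" h.py; python3 - <<'E'
from h import *
T=read_camera('top');S=read_camera('scene')
for z in np.arange(0,.3,.04):print(z,ray(T,214,212,z),ray(S,251,175,z), 'mug top', ray(T,266,140,z))
plan([.447,-.044,.12],93,16)
E
```

```text
0.0 [0.49437956 0.14360294 0.        ] [0.52839967 0.2513495  0.        ] mug top [0.68419516 0.01375925 0.        ]
0.04 [0.48954405 0.13022777 0.04      ] [0.49577523 0.15394717 0.04      ] mug top [0.67116512 0.00598957 0.04      ]
0.08 [0.48470854 0.11685261 0.08      ] [0.46315079 0.05654484 0.08      ] mug top [ 0.65813508 -0.00178012  0.08      ]
0.12 [0.47987304 0.10347744 0.12      ] [ 0.43052634 -0.04085749  0.12      ] mug top [ 0.64510504 -0.0095498   0.12      ]
0.16 [0.47503753 0.09010227 0.16      ] [ 0.3979019  -0.13825982  0.16      ] mug top [ 0.632075   -0.01731948  0.16      ]
0.2 [0.47020202 0.07672711 0.2       ] [ 0.36527746 -0.23566215  0.2       ] mug top [ 0.61904496 -0.02508916  0.2       ]
0.24 [0.46536652 0.06335194 0.24      ] [ 0.33265302 -0.33306448  0.24      ] mug top [ 0.60601492 -0.03285884  0.24      ]
0.28 [0.46053101 0.04997678 0.28      ] [ 0.30002858 -0.43046681  0.28      ] mug top [ 0.59298487 -0.04062852  0.28      ]
[-0.0271, -0.0333, 0.0064, 0.0, -0.0, 0.0722]
[-0.0294, -0.0312, 0.0064, 0.0, -0.0, 0.0722]
[-0.0316, -0.029, 0.0064, 0.0, -0.0, 0.0722]
[-0.0336, -0.0267, 0.0064, 0.0, -0.0, 0.0722]
[-0.0354, -0.0242, 0.0064, 0.0, -0.0, 0.0722]
[-0.0371, -0.0216, 0.0064, 0.0, -0.0, 0.0722]
[-0.0385, -0.0188, 0.0064, 0.0, -0.0, 0.0722]
[-0.0398, -0.016, 0.0064, 0.0, -0.0, 0.0722]
[-0.0408, -0.0131, 0.0064, 0.0, -0.0, 0.0722]
[-0.0417, -0.0101, 0.0064, 0.0, -0.0, 0.0722]
[-0.0423, -0.0071, 0.0064, 0.0, -0.0, 0.0722]
[-0.0427, -0.004, 0.0064, 0.0, -0.0, 0.0722]
[-0.0429, -0.0009, 0.0064, 0.0, -0.0, 0.0722]
[-0.0428, 0.0022, 0.0064, 0.0, -0.0, 0.0722]
[-0.0426, 0.0053, 0.0064, 0.0, -0.0, 0.0722]
[-0.0421, 0.0083, 0.0064, 0.0, -0.0, 0.0722]
time 1.0 [0.2313 0.6075 0.2226] [179.99   0.   159.15] [-68.  18.  -4.  83.   1.  79.  -3.] [-0.2  0.6 -0.2] 0.08721690089793468
```

Request:
{"name": "play_rows", "arguments": {
  "steps": [
    [[-0.027,-0.033,0.004,0,0,0.072,0.087],[-0.029,-0.031,0.004,0,0,0.072,0.087],[-0.032,-0.029,0.004,0,0,0.072,0.087],[-0.034,-0.027,0.004,0,0,0.072,0.087],[-0.035,-0.024,0.004,0,0,0.072,0.087],[-0.037,-0.022,0.004,0,0,0.072,0.087],[-0.038,-0.019,0.004,0,0,0.072,0.087],[-0.04,-0.016,0.004,0,0,0.072,0.06],[-0.041,-0.013,0.004,0,0,0.072,0.05]]
  ]
}}

```text
time_s: 1.9
tool_pos: [0.3527, 0.2396, 0.1867]
tool_rot: [179.9, -0.0, 121.9]
force: [0.5, -0.2, 0.5]
grip_width: 0.0777
grasp_force: 0.0
```

```bash
python3 -c "
from h import *
plan([.447,-.044,.09],93,9)"
```

```text
[-0.0323, -0.0077, 0.0107, 0.0001, -0.0001, 0.056]
[-0.0327, -0.0059, 0.0107, 0.0001, -0.0001, 0.056]
[-0.033, -0.0041, 0.0107, 0.0001, -0.0001, 0.056]
[-0.0331, -0.0022, 0.0107, 0.0001, -0.0001, 0.056]
[-0.0332, -0.0004, 0.0107, 0.0001, -0.0001, 0.056]
[-0.0332, 0.0015, 0.0107, 0.0001, -0.0001, 0.056]
[-0.033, 0.0033, 0.0107, 0.0001, -0.0001, 0.056]
[-0.0328, 0.0052, 0.0107, 0.0001, -0.0001, 0.056]
[-0.0325, 0.007, 0.0107, 0.0001, -0.0001, 0.056]
time 1.9 [0.3527 0.2396 0.1867] [ 1.7994e+02 -2.0000e-02  1.2187e+02] [-50.  -8.  12. 116.   2.  72.  -8.] [ 0.5 -0.2  0.5] 0.07768097789630256
```

Request:
{"name": "play_rows", "arguments": {
  "steps": [
    [[-0.032,-0.008,0.0107,0,0,0.056,0.05],[-0.033,-0.006,0.0107,0,0,0.056,0.05],[-0.033,-0.004,0.0107,0,0,0.056,0.05],[-0.033,-0.002,0.0107,0,0,0.056,0.05],[-0.033,0,0.0107,0,0,0.056,0.05],[-0.033,0.0015,0.0107,0,0,0.056,0.05],[-0.033,0.003,0.0107,0,0,0.056,0.05],[-0.033,0.005,0.0107,0,0,0.056,0.05],[-0.0325,0.007,0.0107,0,0,0.056,0.05],[0,0,0,0,0,0,0.05]]
  ]
}}

```text
time_s: 2.9
tool_pos: [0.4472, -0.0466, 0.0896]
tool_rot: [-180.0, 0.1, 92.7]
force: [0.1, -0.4, 0.1]
grip_width: 0.05
grasp_force: 0.0
```

```bash
python3 - <<'E'
from h import *
plan([.4465,-.044,.002],93,5)
c=read_camera('scene'); f=c['frame'];cv2.imwrite('pics/s1.png',cv2.resize(f[140:290,200:400],(800,600),interpolation=cv2.INTER_CUBIC)[...,::-1])
E
```

```text
[0.0006, -0.0001, 0.0175, -0.0001, 0.0005, -0.001]
[0.0006, -0.0001, 0.0175, -0.0001, 0.0005, -0.001]
[0.0005, -0.0001, 0.0175, -0.0001, 0.0005, -0.001]
[0.0005, -0.0001, 0.0175, -0.0001, 0.0005, -0.001]
[0.0005, -0.0001, 0.0175, -0.0001, 0.0005, -0.001]
time 2.9 [ 0.4472 -0.0466  0.0896] [-1.7996e+02  1.3000e-01  9.2710e+01] [-32.  -0.  34. 121.   0.  60.   5.] [ 0.1 -0.4  0.1] 0.05001299024348577
```

View pics/s1.png

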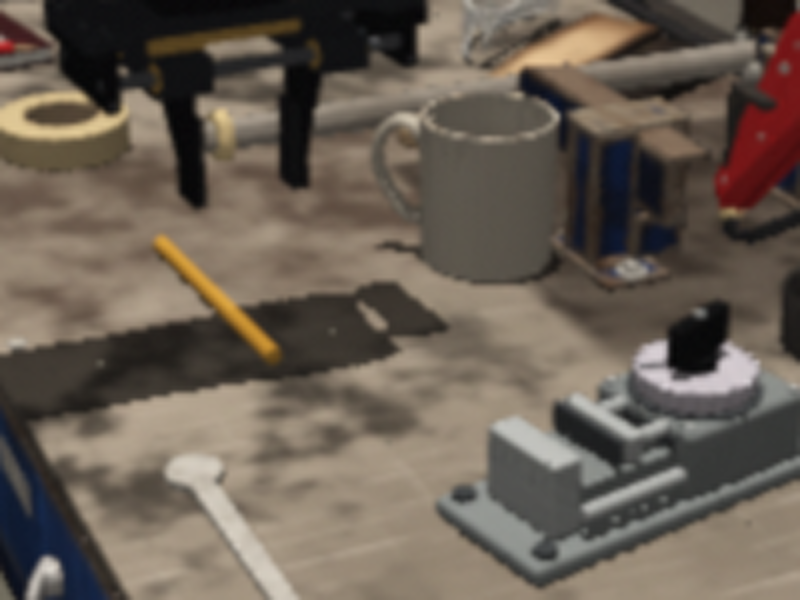

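The fingers, with tips at (193,200) and (298,185), line up over the near half of the rod, and the mug is clear of the gripper. I'll descend and grip.

Request:
{"name": "play_rows", "arguments": {
  "steps": [
    [[0.0005,0,0.0175,0,0,-0.001,0.05],[0.0005,0,0.0175,0,0,-0.001,0.05],[0.0005,0,0.0175,0,0,-0.001,0.05],[0.0005,0,0.0175,0,0,-0.001,0.05],[0.0005,0,0.0165,0,0,-0.001,0.05],[0,0,0,0,0,0,0.05],[0,0,0,0,0,0,0.005],[0,0,0,0,0,0,0.005],[0,0,0,0,0,0,0.005],[0,0,0,0,0,0,0.005],[0,0,0,0,0,0,0.005]]
  ],
  "force": 14
}}

```text
time_s: 4.05
tool_pos: [0.4473, -0.0394, 0.0042]
tool_rot: [179.9, -0.0, 93.4]
force: [0.5, -0.1, -0.4]
grip_width: 0.0182
grasp_force: 0.0
```

Request:
{"name": "play_rows", "arguments": {
  "steps": [
    [[0,0,0.001,0,0,0,0.005],[0,0,0,0,0,0,0.005],[0,0,0,0,0,0,0.005],[0,0,0,0,0,0,0.005],[0,0,0,0,0,0,0.005]]
  ]
}}

```text
time_s: 4.55
tool_pos: [0.4472, -0.0394, 0.003]
tool_rot: [180.0, -0.0, 93.4]
force: [-1.2, 0.3, 4.2]
grip_width: 0.0101
grasp_force: 14.0
```

Request:
{"name": "play_rows", "arguments": {
  "steps": [
    [[0,0,-0.005,0,0,0,0.005],[0,0,-0.015,0,0,0,0.005],[0,0,-0.02,0,0,0,0.005],[0,0,-0.02,0,0,0,0.005],[0,0,-0.02,0,0,0,0.005],[0,0,-0.02,0,0,0,0.005],[0,0,0,0,0,0,0.005]]
  ]
}}

```text
time_s: 5.25
tool_pos: [0.4487, -0.0395, 0.1049]
tool_rot: [179.7, -0.0, 93.4]
force: [0.5, 0.2, -1.0]
grip_width: 0.0101
grasp_force: 14.0
```

```bash
python3 - <<'E'
from h import *
o=get_obs()
for n in ['scene','top']:
  c=read_camera(n)
  h=cv2.cvtColor(c['frame'],cv2.COLOR_RGB2HSV); m=cv2.inRange(h,(17,180,100),(28,255,255))
  m[:, :200]=0; m[:,340:]=0; m[:150]=0
  k,l,st,ce=cv2.connectedComponentsWithStats(m)
  for i in range(1,k):
    if st[i,4]>15: print(n,st[i],ce[i])
  f=c['frame']; 
  if n=='scene': cv2.imwrite('pics/s2.png',cv2.resize(f[120:270,200:400],(800,600),interpolation=cv2.INTER_CUBIC)[...,::-1])
plan([.529,-.337,.12],101.5,9)
E
```

```text
scene [260 177   9   9  39] [263.46153846 181.07692308]
top [289 223   9   5  36] [293.13888889 225.27777778]
[-0.0336, 0.0071, -0.002, 0.0, -0.0, -0.0156]
[-0.0337, 0.0066, -0.002, 0.0, -0.0, -0.0156]
[-0.0338, 0.0061, -0.002, 0.0, -0.0, -0.0156]
[-0.0339, 0.0056, -0.002, 0.0, -0.0, -0.0156]
[-0.0339, 0.005, -0.002, 0.0, -0.0, -0.0156]
[-0.034, 0.0045, -0.002, 0.0, -0.0, -0.0156]
[-0.0341, 0.004, -0.002, 0.0, -0.0, -0.0156]
[-0.0341, 0.0034, -0.002, 0.0, -0.0, -0.0156]
[-0.0342, 0.0029, -0.002, 0.0, -0.0, -0.0156]
time 5.35 [ 0.4467 -0.0394  0.1024] [ 1.7999e+02 -2.0000e-02  9.3450e+01] [-33.  -2.  34. 120.   1.  61.   4.] [-0.5 -0.7 -0.6] 0.010379698781873187
```

View pics/s2.png

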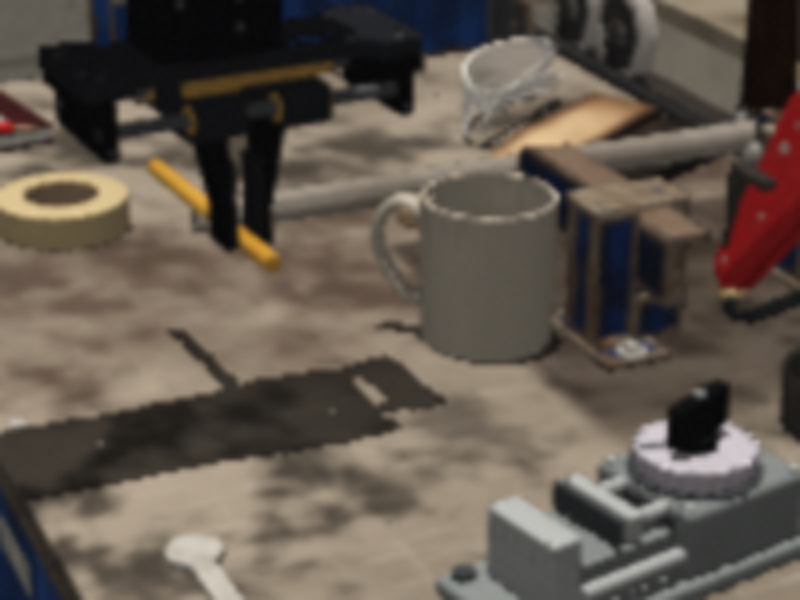

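The rod is held, with its ends at crop (155,163) and (276,263). I'll check that it's level and how far the grip is from its centre.

```bash
python3 - <<'E'
from h import *
from scipy.optimize import least_squares
S=read_camera('scene');o=get_obs();p=o['tool_pos'];y=np.radians(o['tool_rot'][2])
a=np.array([np.cos(y),np.sin(y),0])  # +y along rod
obs=np.array([[155,163],[276,263]])/4+[200,120]
def f(q):
    off,t=q; d=a*np.cos(t)+np.array([0,0,np.sin(t)]); g=p+[0,0,.003]
    return (proj(S,[g+d*(off+.083),g+d*(off-.083)])-obs).ravel()
r=least_squares(f,[.043,0]);print(r.x[0],np.degrees(r.x[1]),r.fun,p)
E
```

```text
0.03623405663881343 1.8311143526762086 [-1.15223797  1.13588431 -2.23628353  2.57473217] [ 0.44615956 -0.03946021  0.10182461]
```

```bash
python3 - <<'E'
from h import *
T=read_camera('top');S=read_camera('scene')
f=cv2.imread('pics/top0.png');cv2.imwrite('pics/t3.png',np.hstack([cv2.resize(f[170:220,360:405],(450,500),interpolation=cv2.INTER_CUBIC)]))
yaw=np.radians(11.5);X=np.array([np.cos(yaw),np.sin(yaw),0])
for s in np.arange(-.02,.021,.005):
    P=np.array([.52,-.2905,.05])+X*s; print(round(s,3),(proj(T,[P])[0]-[360,170])*10,(proj(S,[P])[0]))
Y=np.array([-X[1],X[0],0]);print('y+-25',(proj(T,[np.array([.52,-.2905,.05])+Y*k for k in(-.025,.025)])-[360,170])*10)
E
```

```text
-0.02 [282.22160748 354.33266504] [333.61349962 250.5250598 ]
-0.015 [277.40672684 334.2143491 ] [335.69532224 249.74242528]
-0.01 [272.60048372 314.13212386] [337.76479017 248.96443534]
-0.005 [267.8028549  294.08589229] [339.82201308 248.19104876]
0.0 [263.01381724 274.07555772] [341.86709931 247.42222481]
0.005 [258.23334769 254.10102381] [343.90015596 246.65792323]
0.01 [253.46142328 234.16219456] [345.92128886 245.89810423]
0.015 [248.69802111 214.25897433] [347.93060259 245.1427285 ]
0.02 [243.94311837 194.39126781] [349.92820052 244.39175717]
y+-25 [[364.01586417 252.71170062]
 [161.936683   295.45529723]]
```

View pics/t3.png

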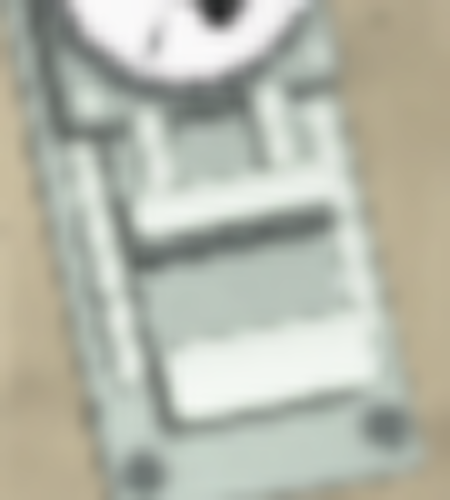

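The jaw face is at about row 237 of this crop and the fence face at about row 334, so the gap is about 24 mm and centred about 2 mm to the fence side of my seat estimate. My target for the rod centre is (0.5175, -0.2885), at yaw 101.5.

```bash
python3 - <<'E'
from h import *
plan([.5257,-.3287,.115],101.5,10)
E
```

```text
[-0.0293, 0.0062, -0.0014, -0.0002, 0.0, -0.0141]
[-0.0294, 0.0058, -0.0014, -0.0002, 0.0, -0.0141]
[-0.0295, 0.0054, -0.0014, -0.0002, 0.0, -0.0141]
[-0.0296, 0.005, -0.0014, -0.0002, 0.0, -0.0141]
[-0.0296, 0.0046, -0.0013, -0.0002, 0.0, -0.0141]
[-0.0297, 0.0041, -0.0013, -0.0002, 0.0, -0.0141]
[-0.0298, 0.0037, -0.0013, -0.0002, 0.0, -0.0141]
[-0.0298, 0.0033, -0.0013, -0.0002, 0.0, -0.0141]
[-0.0299, 0.0029, -0.0013, -0.0002, 0.0, -0.0141]
[-0.0299, 0.0025, -0.0013, -0.0002, 0.0, -0.0141]
time 5.5 [ 0.4459 -0.0395  0.1015] [-1.7987e+02  2.0000e-02  9.3440e+01] [-33.  -2.  34. 120.   1.  61.   4.] [ 0.2 -0.5 -0.1] 0.009918917105578373
```

Request:
{"name": "play_rows", "arguments": {
  "steps": [
    [[-0.029,0.006,-0.0014,0,0,-0.014,0.005],[-0.029,0.006,-0.0014,0,0,-0.014,0.005],[-0.0295,0.0054,-0.0014,0,0,-0.014,0.005],[-0.0295,0.005,-0.0014,0,0,-0.014,0.005],[-0.03,0.0046,-0.0014,0,0,-0.014,0.005],[-0.03,0.004,-0.0014,0,0,-0.014,0.005],[-0.03,0.0037,-0.0014,0,0,-0.014,0.005],[-0.03,0.0033,-0.0014,0,0,-0.014,0.005],[-0.03,0.003,-0.0014,0,0,-0.014,0.005],[-0.03,0.0025,-0.0014,0,0,-0.014,0.005],[0,0,0,0,0,0,0.005],[0,0,0,0,0,0,0.005]]
  ]
}}

```text
time_s: 6.7
tool_pos: [0.5257, -0.3294, 0.1153]
tool_rot: [-179.9, -0.1, 101.4]
force: [-0.7, 0.3, -1.3]
grip_width: 0.0106
grasp_force: 14.0
```

```bash
python3 - <<'E'
from h import *
plan([.5257,-.3287,.062],101.5,4)
E
```

```text
[0.0002, 0.0001, 0.0133, -0.0006, -0.0002, -0.0006]
[0.0002, 0.0001, 0.0133, -0.0006, -0.0002, -0.0006]
[0.0002, 0.0, 0.0133, -0.0006, -0.0002, -0.0006]
[0.0002, 0.0, 0.0133, -0.0006, -0.0002, -0.0006]
time 6.7 [ 0.5257 -0.3294  0.1153] [-1.7986e+02 -6.0000e-02  1.0136e+02] [ -5.  23.  44.  96. -17.  67.  54.] [-0.7  0.3 -1.3] 0.010590852408840713
```

Request:
{"name": "play_rows", "arguments": {
  "steps": [
    [[0,0,0.013,0,0,0,0.005],[0,0,0.013,0,0,0,0.005],[0,0,0.013,0,0,0,0.005],[0,0,0.013,0,0,0,0.005],[0,0,0,0,0,0,0.005]]
  ]
}}

```text
time_s: 7.2
tool_pos: [0.5252, -0.3276, 0.062]
tool_rot: [-179.8, -0.2, 101.5]
force: [-0.9, -0.3, -0.6]
grip_width: 0.0101
grasp_force: 14.0
```

```bash
python3 - <<'E'
from h import *
plan([.5257,-.3287,.04],101.5,4)
c=read_camera('scene'); f=c['frame'];g=cv2.resize(f[200:290,300:420],(800,600),interpolation=cv2.INTER_CUBIC)
c=read_camera('top'); f=c['frame'];k=cv2.resize(f[150:230,340:420],(600,600),interpolation=cv2.INTER_CUBIC)
cv2.imwrite('pics/s4.png',cv2.resize(np.hstack([g,k]),(800,343))[...,::-1])
E
```

```text
[-0.0003, 0.0001, 0.0055, -0.0009, -0.0007, -0.0]
[-0.0003, 0.0001, 0.0055, -0.0009, -0.0007, -0.0]
[-0.0003, 0.0001, 0.0055, -0.0009, -0.0007, -0.0]
[-0.0003, 0.0001, 0.0055, -0.0009, -0.0007, -0.0]
time 7.2 [ 0.5252 -0.3276  0.062 ] [-1.7980e+02 -1.6000e-01  1.0149e+02] [ -4.  27.  42.  99. -20.  62.  56.] [-0.9 -0.3 -0.6] 0.010104972197247984
```

View pics/s4.png

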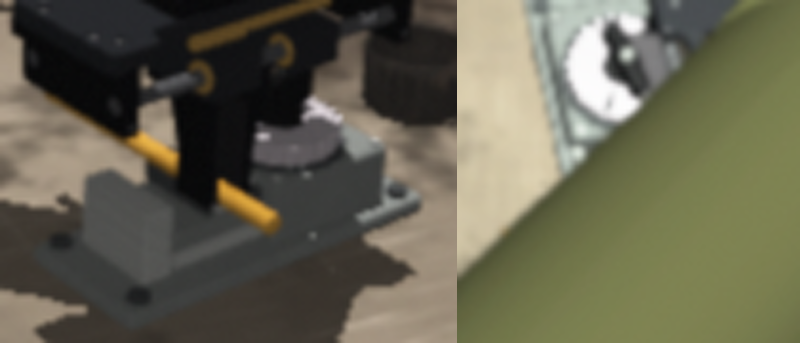

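The rod (tip at (275,222) in the left half of the picture) hangs level over the gap behind the fence. Lowering it slowly.

Request:
{"name": "play_rows", "arguments": {
  "steps": [
    [[0,0,0.007,0,0,0,0.005],[0,0,0.006,0,0,0,0.005],[0,0,0.005,0,0,0,0.005],[0,0,0.003,0,0,0,0.005],[0,0,0,0,0,0,0.005]]
  ]
}}

```text
time_s: 7.8
tool_pos: [0.5264, -0.3289, 0.0431]
tool_rot: [-180.0, -0.0, 101.5]
force: [-0.7, 0.3, -0.7]
grip_width: 0.0101
grasp_force: 14.0
```

Request:
{"name": "play_rows", "arguments": {
  "steps": [
    [[0,0,0.002,0,0,0,0.005],[0,0,0,0,0,0,0.005]]
  ]
}}

```text
time_s: 8.0
tool_pos: [0.5267, -0.3291, 0.0417]
tool_rot: [180.0, -0.0, 101.5]
force: [-0.3, -0.2, -0.9]
grip_width: 0.0104
grasp_force: 14.0
```

Request:
{"name": "play_rows", "arguments": {
  "steps": [
    [[0,0,0.002,0,0,0,0.005],[0,0,0,0,0,0,0.005]]
  ]
}}

```text
time_s: 8.2
tool_pos: [0.5267, -0.329, 0.0396]
tool_rot: [-180.0, -0.0, 101.5]
force: [0.3, 0.2, -1.2]
grip_width: 0.0101
grasp_force: 14.0
```

Request:
{"name": "play_rows", "arguments": {
  "steps": [
    [[0,0,0.0015,0,0,0,0.005],[0,0,0,0,0,0,0.005]]
  ]
}}

```text
time_s: 8.4
tool_pos: [0.5267, -0.329, 0.0381]
tool_rot: [-180.0, -0.0, 101.5]
force: [-0.2, 0.3, -0.7]
grip_width: 0.0102
grasp_force: 14.0
```

Request:
{"name": "play_rows", "arguments": {
  "steps": [
    [[0,0,0.0012,0,0,0,0.005],[0,0,0,0,0,0,0.005]]
  ]
}}

```text
time_s: 8.6
tool_pos: [0.5268, -0.3292, 0.0371]
tool_rot: [180.0, 0.0, 101.5]
force: [-0.5, -0.2, -0.4]
grip_width: 0.0103
grasp_force: 14.0
```

```bash
python3 - <<'E'
from h import *
o=get_obs();print(o['tool_pos'],o['force'],o['wrist_torque'])
E
```

```text
[ 0.52681652 -0.32919691  0.03712367] [-0.47849101 -0.23614357 -0.42620009] [-0.11065191  0.0357157   0.00328247]
```

Request:
{"name": "play_rows", "arguments": {
  "steps": [
    [[0,0,0.001,0,0,0,0.005],[0,0,0,0,0,0,0.005]]
  ]
}}

```text
time_s: 8.8
tool_pos: [0.5269, -0.3293, 0.0368]
tool_rot: [180.0, -0.0, 101.5]
force: [-1.3, 0.0, 3.9]
grip_width: 0.0099
grasp_force: 14.0
```

Seat contact (3.9 N). Releasing and rising.

Request:
{"name": "play_rows", "arguments": {
  "steps": [
    [[0,0,-0.0005,0,0,0,0.016],[0,0,0,0,0,0,0.02],[0,0,0,0,0,0,0.024],[0,0,0,0,0,0,0.026],[0,0,-0.005,0,0,0,0.026],[0,0,-0.02,0,0,0,0.026],[0,0,-0.03,0,0,0,0.026],[0,0,-0.03,0,0,0,0.03],[0,0,-0.03,0,0,0,0.04],[0,0,0,0,0,0,0.04]]
  ]
}}

```text
time_s: 9.8
tool_pos: [0.529, -0.3311, 0.1566]
tool_rot: [179.6, 0.3, 101.4]
force: [0.1, -0.5, 0.8]
grip_width: 0.0371
grasp_force: 0.0
```

```bash
python3 - <<'E'
from h import *
plan([.597,-.2735,.12],20,10)
c=read_camera('scene'); f=c['frame'];g=cv2.resize(f[200:290,300:420],(800,600),interpolation=cv2.INTER_CUBIC)
cv2.imwrite('pics/s5.png',g[...,::-1])
E
```

```text
[0.0043, 0.0078, 0.0037, 0.0009, -0.0001, 0.1421]
[0.0054, 0.0071, 0.0037, 0.0009, -0.0001, 0.1421]
[0.0063, 0.0063, 0.0037, 0.0009, -0.0001, 0.1421]
[0.0071, 0.0053, 0.0037, 0.0009, -0.0001, 0.1421]
[0.0078, 0.0043, 0.0037, 0.0009, -0.0001, 0.1421]
[0.0084, 0.0031, 0.0037, 0.0009, -0.0001, 0.1421]
[0.0087, 0.0019, 0.0037, 0.0009, -0.0001, 0.1421]
[0.0089, 0.0006, 0.0037, 0.0009, -0.0001, 0.1421]
[0.0089, -0.0006, 0.0037, 0.0009, -0.0001, 0.1421]
[0.0087, -0.0019, 0.0037, 0.0009, -0.0001, 0.1421]
time 9.8 [ 0.529  -0.3311  0.1566] [179.61   0.27 101.44] [ -6.  21.  45.  94. -16.  71.  53.] [ 0.1 -0.5  0.8] 0.03705208366524099
```

View pics/s5.png

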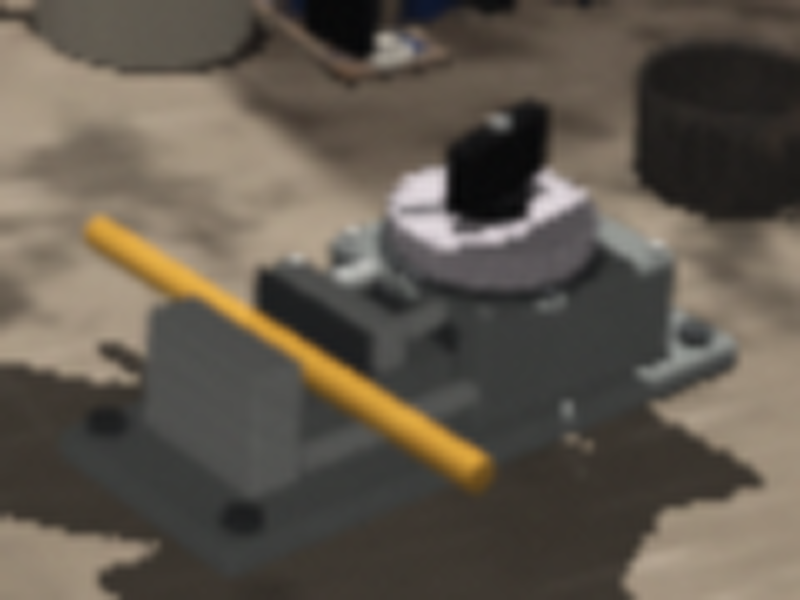

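The rod lies on the seat behind the fence, with its ends at crop (90,225) and (488,475). Checking how well it's centred.

```bash
python3 - <<'E'
from h import *
S=read_camera('scene')
q=np.array([[90,225],[488,475]])/6.6667+[300,200]
e=[ray(S,*k,.039) for k in q];print(e,np.linalg.norm(e[0]-e[1]),(e[0]+e[1])/2,np.degrees(np.arctan2(*(e[1]-e[0])[:2])))
# seat fence corners top z=.05: left (150,310)? right (300,365)
for k in ([165,300],[300,365]): print(ray(S,*(np.array(k)/6.6667+[300,200]),.05))
#knob: bar top ends
for k in ([450,145],[548,105],[499,122]): print('bar',ray(S,*(np.array(k)/6.6667+[300,200]),.086))
E
```

```text
[array([ 0.50414977, -0.20082734,  0.039     ]), array([ 0.53953937, -0.37163831,  0.039     ])] 0.17443856517128942 [ 0.52184457 -0.28623282  0.039     ] 168.29474055692398
[ 0.49482505 -0.26903761  0.05      ]
[ 0.51223159 -0.31676693  0.05      ]
bar [ 0.58090139 -0.27847162  0.086     ]
bar [ 0.62123124 -0.26751604  0.086     ]
bar [ 0.60186318 -0.27136844  0.086     ]
```

Request:
{"name": "play_rows", "arguments": {
  "steps": [
    [[0.004,0.008,0.0037,0.001,0,0.142,0.045],[0.0054,0.007,0.0037,0.001,0,0.142,0.045],[0.0063,0.0063,0.0037,0.001,0,0.142,0.045],[0.007,0.0053,0.0037,0.001,0,0.142,0.045],[0.008,0.0043,0.0037,0.001,0,0.142,0.045],[0.0084,0.003,0.0037,0.001,0,0.142,0.045],[0.0087,0.002,0.0037,0.001,0,0.142,0.045],[0.009,0.0006,0.0037,0.001,0,0.142,0.045],[0.009,-0.0006,0.0037,0.001,0,0.142,0.045],[0.0087,-0.002,0.0037,0.001,0,0.142,0.045],[0,0,0,0,0,0,0.045],[0,0,0,0,0,0,0.045]]
  ]
}}

```text
time_s: 11.1
tool_pos: [0.5939, -0.2712, 0.1131]
tool_rot: [-179.6, 0.5, 20.3]
force: [-0.3, -0.3, 0.4]
grip_width: 0.0449
grasp_force: 0.0
```

```bash
python3 - <<'E'
from h import *
plan([.597,-.273,.068],19,4)
c=read_camera('scene'); f=c['frame'];g=cv2.resize(f[190:265,330:430],(800,600),interpolation=cv2.INTER_CUBIC)
cv2.imwrite('pics/s6.png',g[...,::-1])
E
```

```text
[0.0007, 0.0008, 0.0113, -0.0019, 0.0021, 0.0057]
[0.0006, 0.0008, 0.0113, -0.0019, 0.0021, 0.0057]
[0.0006, 0.0007, 0.0113, -0.0019, 0.0021, 0.0057]
[0.0006, 0.0007, 0.0113, -0.0019, 0.0021, 0.0057]
time 11.1 [ 0.5939 -0.2712  0.1131] [-179.56    0.47   20.3 ] [-19.  34.  58.  91. -29.  72. -26.] [-0.3 -0.3  0.4] 0.04492649583404139
```

View pics/s6.png

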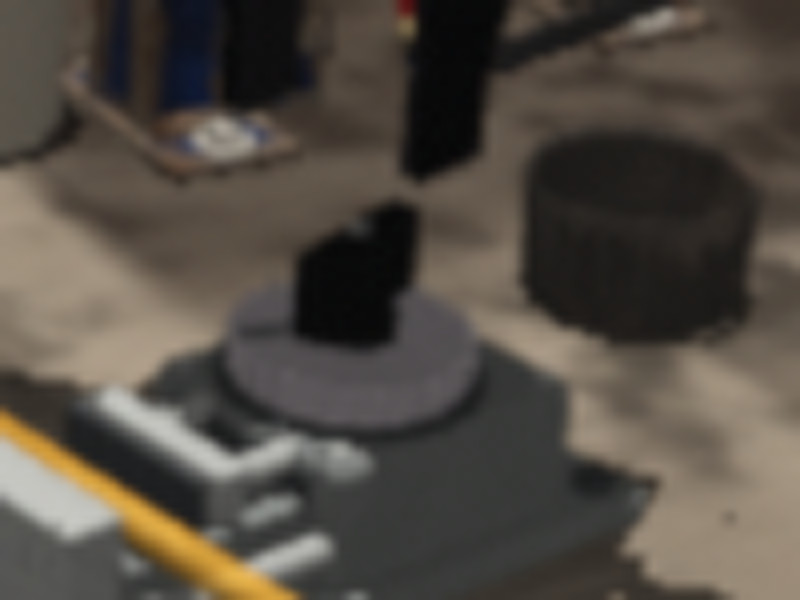

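```bash
python3 - <<'E'
from h import *
S=read_camera('scene')
X=np.array([np.cos(np.radians(20)),np.sin(np.radians(20)),0]);Y=np.array([X[1],-X[0],0])
p=np.array([.5939,-.2712,.113])
P=[p+Y*a+X*b for a in(.0225,.0375) for b in (-.0095,.0095)]
print((proj(S,P)-[330,190])*8)
b=np.array([.597,-.273,.086]);print((proj(S,[b,b+X*.022,b-X*.022,b+Y*.005,b-Y*.005])-[330,190])*8)
r=np.array([.597,-.273,.058]);print((proj(S,[r+[.031,0,0],r-[.031,0,0],r+[0,.031,0],r-[0,.031,0]])-[330,190])*8)
E
```

```text
[[387.62954769 171.7978209 ]
 [436.72162325 148.0580735 ]
 [438.91156066 191.81459417]
 [487.80914967 167.57987134]]
[[345.272183   232.7034676 ]
 [400.85452501 205.23609122]
 [288.02116606 260.99546059]
 [361.58276036 239.31573014]
 [329.06449486 226.13291607]]
[[444.69928019 311.520956  ]
 [228.63614216 359.47725138]
 [273.09163078 282.68513539]
 [406.36129126 390.42543769]]
```

The bar's top centre is at (358,228) and the finger tip is beside it at about (430,180). Relative to the finger, the knob axis is about 2 mm further right, so I aim at (0.599, -0.274).

Request:
{"name": "play_rows", "arguments": {
  "steps": [
    [[0.0011,0.001,0.011,-0.002,0.002,0.002,0.045],[0.0011,0.001,0.011,-0.002,0.002,0.002,0.045],[0.001,0.001,0.011,-0.002,0.002,0,0.045],[0.001,0.001,0.011,-0.002,0.002,0,0.045],[0,0,0,0,0,0,0.045],[0,0,0,0,0,0,0.03]]
  ],
  "force": 8
}}

```text
time_s: 11.8
tool_pos: [0.5996, -0.2735, 0.0699]
tool_rot: [180.0, -0.1, 19.9]
force: [0.9, 0.9, 0.3]
grip_width: 0.0417
grasp_force: 0.0
```

Request:
{"name": "play_rows", "arguments": {
  "steps": [
    [[0,0,0,0,0,0,0.022],[0,0,0,0,0,0,0.016],[0,0,0,0,0,0,0.005],[0,0,0,0,0,0,0.005],[0,0,0,0,0,0,0.005]]
  ]
}}

```text
time_s: 12.3
tool_pos: [0.5996, -0.2719, 0.0705]
tool_rot: [-179.9, -0.1, 19.9]
force: [-3.4, 4.5, 3.9]
grip_width: 0.0111
grasp_force: 8.0
```

```bash
cat > st.py <<'E'
from h import *
o=get_obs();a=np.radians(o['tool_rot'][2])
print(o['time_s'],o['tool_pos'].round(4),o['tool_rot'].round(2),'F',o['force'].round(2),'T',o['wrist_torque'].round(3),o['grip_width'],o['grasp_force'],'q',o['qpos'].round(0))
E
python3 st.py
```

```text
12.3 [ 0.5996 -0.2719  0.0705] [-1.7987e+02 -1.1000e-01  1.9930e+01] F [-3.38  4.55  3.89] T [0.905 0.758 0.172] 0.011086452151100056 8.011864133295603 q [-18.  36.  56.  93. -32.  68. -25.]
```

Request:
{"name": "play_rows", "arguments": {
  "steps": [
    [[-0.0005,-0.0015,-0.001,0,0,0,0.005],[0,0,0,0,0,0,0.005],[0,0,0,0,0,0,0.005]]
  ],
  "force": 8
}}

```text
time_s: 12.6
tool_pos: [0.5995, -0.2718, 0.0707]
tool_rot: [179.9, -0.2, 19.9]
force: [3.4, -0.1, -7.2]
grip_width: 0.011
grasp_force: 8.0
```

```bash
python3 st.py
```

```text
12.6 [ 0.5995 -0.2718  0.0707] [ 1.7992e+02 -1.5000e-01  1.9900e+01] F [ 3.35 -0.08 -7.16] T [ 0.065 -0.582  0.086] 0.01098348218457866 8.008969226502813 q [-18.  36.  56.  93. -32.  68. -25.]
```

Request:
{"name": "play_rows", "arguments": {
  "steps": [
    [[0.0003,0,0.0006,0,0,0,0.003],[0,0,0,0,0,0,0.003],[0,0,0,0,0,0,0.003]]
  ],
  "force": 35
}}

```text
time_s: 12.9
tool_pos: [0.5995, -0.2719, 0.0706]
tool_rot: [180.0, -0.1, 19.9]
force: [3.4, 1.2, -5.6]
grip_width: 0.0099
grasp_force: 34.3
```

```bash
python3 st.py
```

```text
12.9 [ 0.5995 -0.2719  0.0706] [ 1.7995e+02 -1.4000e-01  1.9890e+01] F [ 3.41  1.25 -5.57] T [ 0.253 -0.531  0.151] 0.009854129239113697 34.33603584766388 q [-18.  36.  56.  93. -32.  68. -25.]
```

Request:
{"name": "play_rows", "arguments": {
  "steps": [
    [[0,0,0,0,0,0.04,0.003],[0,0,0,0,0,0.04,0.003],[0,0,0,0,0,0.04,0.003],[0,0,0,0,0,0.04,0.003]]
  ]
}}

```text
time_s: 13.3
tool_pos: [0.5996, -0.2721, 0.0706]
tool_rot: [179.9, -0.2, 10.6]
force: [3.1, 0.6, -6.7]
grip_width: 0.0096
grasp_force: 34.3
```

```bash
python3 st.py
```

```text
13.3 [ 0.5996 -0.2721  0.0706] [ 1.7995e+02 -1.6000e-01  1.0620e+01] F [ 3.09  0.65 -6.72] T [ 0.083 -0.615  0.235] 0.009610768613746077 34.33064103126526 q [-19.  37.  58.  93. -33.  68. -33.]
```

Request:
{"name": "play_rows", "arguments": {
  "steps": [
    [[0.0002,0,0.0004,0,0,0.04,0.003],[0,0,0,0,0,0.04,0.003],[0,0,0,0,0,0.04,0.003],[0,0,0,0,0,0.04,0.003]]
  ]
}}

```text
time_s: 13.7
tool_pos: [0.5996, -0.2723, 0.0706]
tool_rot: [180.0, -0.2, 1.5]
force: [2.1, 0.3, -3.8]
grip_width: 0.0097
grasp_force: 34.3
```

```bash
python3 st.py
```

```text
13.7 [ 0.5996 -0.2723  0.0706] [ 1.7997e+02 -1.6000e-01  1.4500e+00] F [ 2.06  0.33 -3.81] T [ 0.119 -0.438  0.207] 0.009663286893877012 34.33205723762512 q [-20.  38.  60.  93. -35.  69. -42.]
```

Request:
{"name": "play_rows", "arguments": {
  "steps": [
    [[0,0,0,0,0,0.03,0.003],[0,0,0,0,0,0.03,0.003]]
  ]
}}

```text
time_s: 13.9
tool_pos: [0.5996, -0.2724, 0.0706]
tool_rot: [180.0, -0.2, -2.0]
force: [2.9, 0.6, -2.4]
grip_width: 0.0098
grasp_force: 34.3
```

```bash
python3 st.py
```

```text
13.9 [ 0.5996 -0.2724  0.0706] [ 1.7997e+02 -1.6000e-01 -2.0000e+00] F [ 2.9   0.63 -2.4 ] T [ 0.04  -0.499  0.235] 0.009782396235563701 34.33280289173126 q [-21.  39.  60.  93. -36.  69. -45.]
```

Request:
{"name": "play_rows", "arguments": {
  "steps": [
    [[0,0,0,0,0,0.03,0.003],[0,0,0,0,0,0.03,0.003]]
  ]
}}

```text
time_s: 14.1
tool_pos: [0.5996, -0.2725, 0.0706]
tool_rot: [180.0, -0.2, -5.5]
force: [2.6, 0.0, -3.6]
grip_width: 0.0097
grasp_force: 34.3
```

```bash
python3 st.py
```

```text
14.1 [ 0.5996 -0.2725  0.0706] [ 1.7997e+02 -1.7000e-01 -5.4700e+00] F [ 2.59  0.03 -3.62] T [ 0.043 -0.544  0.193] 0.009715891747483035 34.33090388774872 q [-21.  39.  61.  93. -36.  69. -48.]
```

Request:
{"name": "play_rows", "arguments": {
  "steps": [
    [[0,0,0,0,0,0.03,0.003],[0,0,0,0,0,0.03,0.003]]
  ]
}}

```text
time_s: 14.3
tool_pos: [0.5996, -0.2725, 0.0706]
tool_rot: [180.0, -0.2, -8.9]
force: [3.8, 0.4, -2.3]
grip_width: 0.0097
grasp_force: 34.3
```

```bash
python3 st.py
```

```text
14.3 [ 0.5996 -0.2725  0.0706] [ 1.7997e+02 -1.7000e-01 -8.9200e+00] F [ 3.75  0.38 -2.32] T [-0.21  -0.591  0.188] 0.009714097353275239 34.331286549568176 q [-21.  39.  62.  93. -37.  70. -51.]
```

Request:
{"name": "play_rows", "arguments": {
  "steps": [
    [[0,0,0,0,0,0.03,0.003],[0,0,0,0,0,0.03,0.003]]
  ]
}}

```text
time_s: 14.5
tool_pos: [0.5996, -0.2726, 0.0706]
tool_rot: [180.0, -0.2, -12.4]
force: [2.9, -1.0, -2.9]
grip_width: 0.01
grasp_force: 34.3
```

```bash
python3 st.py
```

```text
14.5 [ 0.5996 -0.2726  0.0706] [ 1.7997e+02 -1.7000e-01 -1.2360e+01] F [ 2.92 -0.95 -2.94] T [-0.281 -0.534  0.165] 0.010044328325668395 34.33098793029785 q [-22.  40.  62.  93. -37.  70. -54.]
```

Request:
{"name": "play_rows", "arguments": {
  "steps": [
    [[0,0,0,0,0,0.03,0.003],[0,0,0,0,0,0.03,0.003]]
  ]
}}

```text
time_s: 14.7
tool_pos: [0.5995, -0.2726, 0.0705]
tool_rot: [180.0, -0.2, -15.8]
force: [3.6, -1.6, -2.4]
grip_width: 0.0099
grasp_force: 34.3
```

```bash
python3 st.py
```

```text
14.7 [ 0.5995 -0.2726  0.0705] [ 1.7998e+02 -1.7000e-01 -1.5810e+01] F [ 3.6  -1.59 -2.42] T [-0.417 -0.647  0.191] 0.009889138167561075 34.33066785335541 q [-22.  40.  63.  93. -38.  70. -57.]
```

Request:
{"name": "play_rows", "arguments": {
  "steps": [
    [[0,0,0,0,0,0.03,0.003],[0,0,0,0,0,0.03,0.003]]
  ]
}}

```text
time_s: 14.9
tool_pos: [0.5995, -0.2728, 0.0706]
tool_rot: [180.0, -0.2, -19.3]
force: [3.6, -1.8, -1.5]
grip_width: 0.0099
grasp_force: 34.3
```

```bash
python3 st.py
```

```text
14.9 [ 0.5995 -0.2728  0.0706] [179.99  -0.18 -19.25] F [ 3.56 -1.84 -1.49] T [-0.597 -0.704  0.174] 0.009891393685820482 34.330474734306335 q [-22.  41.  64.  93. -38.  70. -60.]
```

Request:
{"name": "play_rows", "arguments": {
  "steps": [
    [[0,0,0,0,0,0.03,0.003],[0,0,0,0,0,0.03,0.003]]
  ]
}}

```text
time_s: 15.1
tool_pos: [0.5995, -0.2728, 0.0706]
tool_rot: [180.0, -0.2, -22.7]
force: [3.1, -3.7, -1.7]
grip_width: 0.0097
grasp_force: 34.3
```

```bash
python3 st.py
```

```text
15.1 [ 0.5995 -0.2728  0.0706] [179.99  -0.18 -22.69] F [ 3.12 -3.71 -1.68] T [-0.781 -0.679  0.193] 0.009661206136038129 34.330206513404846 q [-23.  41.  64.  93. -39.  71. -63.]
```

Request:
{"name": "play_rows", "arguments": {
  "steps": [
    [[0.0005,0.0003,0,0,0,0.03,0.003],[0,0,0,0,0,0.03,0.003]]
  ]
}}

```text
time_s: 15.3
tool_pos: [0.5995, -0.2729, 0.0705]
tool_rot: [-180.0, -0.1, -26.1]
force: [1.9, -1.7, -0.2]
grip_width: 0.0098
grasp_force: 34.3
```

```bash
python3 st.py
```

```text
15.3 [ 0.5995 -0.2729  0.0705] [-1.7997e+02 -1.1000e-01 -2.6120e+01] F [ 1.88 -1.69 -0.16] T [-0.558 -0.359  0.187] 0.009768381099695978 34.33062493801117 q [-23.  42.  65.  93. -40.  71. -66.]
```

Request:
{"name": "play_rows", "arguments": {
  "steps": [
    [[0,0,0,0,0,0.03,0.003],[0,0,0,0,0,0.03,0.003]]
  ]
}}

```text
time_s: 15.5
tool_pos: [0.5995, -0.2729, 0.0705]
tool_rot: [-180.0, -0.1, -29.6]
force: [1.8, -1.9, 1.2]
grip_width: 0.0098
grasp_force: 34.3
```

```bash
python3 st.py
```

```text
15.5 [ 0.5995 -0.2729  0.0705] [-1.7997e+02 -1.1000e-01 -2.9560e+01] F [ 1.85 -1.94  1.2 ] T [-0.6   -0.212  0.181] 0.009783402728132619 34.33134377002716 q [-23.  42.  65.  93. -40.  71. -69.]
```

Request:
{"name": "play_rows", "arguments": {
  "steps": [
    [[0,0,0,0,0,0.03,0.003],[0,0,0,0,0,0.03,0.003]]
  ]
}}

```text
time_s: 15.7
tool_pos: [0.5994, -0.273, 0.0705]
tool_rot: [-180.0, -0.1, -33.0]
force: [0.7, -2.3, 2.0]
grip_width: 0.0095
grasp_force: 34.3
```

```bash
python3 st.py
```

```text
15.7 [ 0.5994 -0.273   0.0705] [-1.7997e+02 -1.1000e-01 -3.3000e+01] F [ 0.67 -2.35  2.01] T [-0.638 -0.051  0.195] 0.009514392858389682 34.33208405971527 q [-23.  42.  66.  93. -40.  71. -72.]
```

Request:
{"name": "play_rows", "arguments": {
  "steps": [
    [[0,0.0002,-0.0002,0,0,0.025,0.003],[0,0,0,0,0,0.025,0.003]]
  ]
}}

```text
time_s: 15.9
tool_pos: [0.5994, -0.273, 0.0705]
tool_rot: [-180.0, -0.1, -35.8]
force: [0.4, -2.6, 1.7]
grip_width: 0.0097
grasp_force: 34.3
```

```bash
python3 st.py
```

```text
15.9 [ 0.5994 -0.273   0.0705] [-1.7996e+02 -1.1000e-01 -3.5840e+01] F [ 0.4  -2.65  1.72] T [-0.768 -0.059  0.305] 0.00965026626615511 34.33546721935272 q [-23.  42.  66.  93. -41.  72. -75.]
```

Request:
{"name": "play_rows", "arguments": {
  "steps": [
    [[0,0,0,0,0,0.02,0.003],[0,0,0,0,0,0.02,0.003]]
  ]
}}

```text
time_s: 16.1
tool_pos: [0.5994, -0.2731, 0.0705]
tool_rot: [-180.0, -0.1, -38.1]
force: [0.6, -3.5, 1.7]
grip_width: 0.01
grasp_force: 34.4
```

```bash
python3 st.py
```

```text
16.1 [ 0.5994 -0.2731  0.0705] [-1.7996e+02 -1.1000e-01 -3.8100e+01] F [ 0.62 -3.52  1.72] T [-0.78   0.04   0.314] 0.00997815178888697 34.35358107089996 q [-24.  43.  66.  93. -41.  72. -77.]
```

Request:
{"name": "play_rows", "arguments": {
  "steps": [
    [[0,0,0,0,0,0.02,0.003],[0,0,0,0,0,0.02,0.003]]
  ]
}}

```text
time_s: 16.3
tool_pos: [0.5993, -0.2731, 0.0705]
tool_rot: [-180.0, -0.1, -40.4]
force: [0.9, -4.5, 1.2]
grip_width: 0.0103
grasp_force: 34.4
```

```bash
python3 st.py
```

```text
16.3 [ 0.5993 -0.2731  0.0705] [-1.7996e+02 -1.1000e-01 -4.0390e+01] F [ 0.87 -4.51  1.21] T [-0.815  0.091  0.377] 0.010348223800853575 34.38947260379791 q [-24.  43.  67.  93. -41.  72. -79.]
```

Contact felt at about yaw -34: the torque rose from 0.19 to 0.35 Nm. I'll hold still and read.

Request:
{"name": "play_rows", "arguments": {
  "steps": [
    [[0,0,0,0,0,0,0.003]]
  ]
}}

```text
time_s: 16.4
tool_pos: [0.5993, -0.2731, 0.0705]
tool_rot: [-180.0, -0.1, -40.3]
force: [0.7, -3.1, 1.9]
grip_width: 0.0096
grasp_force: 34.4
```

```bash
python3 st.py; python3 - <<'E'
from h import *
for i in range(4):
    read_camera('scene');o=get_obs();print(o['tool_rot'][2].round(2),o['wrist_torque'].round(3),o['force'].round(2),o['grip_width'])
E
```

```text
16.4 [ 0.5993 -0.2731  0.0705] [-1.7996e+02 -1.1000e-01 -4.0340e+01] F [ 0.68 -3.13  1.93] T [-0.9    0.166  0.336] 0.009562919637217173 34.369075298309326 q [-24.  43.  67.  93. -41.  72. -79.]
-40.31 [-0.894  0.135  0.32 ] [ 0.14 -3.27  1.76] 0.009556617133427472
-40.3 [-0.989  0.141  0.333] [-0.7  -3.54  1.42] 0.0101387254374809
-40.3 [-0.974  0.197  0.295] [ 0.16 -4.45  1.68] 0.009903575700426256
-40.3 [-1.024  0.239  0.309] [-0.66 -3.94  0.74] 0.010011576337249299
```

Holding torque is about 0.315 Nm, so about 0.125 above free turning, which means 10–12 N on the rod. That's on target, so I'm releasing and rising.

Request:
{"name": "play_rows", "arguments": {
  "steps": [
    [[0,0,0,0,0,0,0.016],[0,0,0,0,0,0,0.025],[0,0,0,0,0,0,0.035],[0,0,0,0,0,0,0.035],[0,0,0,0,0,0,0.035],[0,0,-0.01,0,0,0,0.035],[0,0,-0.03,0,0,0,0.035],[0,0,-0.04,0,0,0,0.035],[0,0,-0.04,0,0,0,0.035],[0,0,-0.04,0,0,0,0.035],[0,0,-0.03,0,0,0,0.035],[0,0,0,0,0,0,0.035]]
  ]
}}

```text
time_s: 17.8
tool_pos: [0.6005, -0.2749, 0.2666]
tool_rot: [-179.8, -0.6, -40.3]
force: [-0.3, -0.1, 0.1]
grip_width: 0.0352
grasp_force: 0.0
```

```bash
python3 st.py; python3 - <<'E'
from h import *
c=read_camera('scene'); f=c['frame'];g=cv2.resize(f[200:290,300:420],(800,600),interpolation=cv2.INTER_CUBIC)
cv2.imwrite('pics/s7.png',g[...,::-1])
E
```

```text
17.8 [ 0.6005 -0.2749  0.2666] [-179.77   -0.58  -40.33] F [-0.26 -0.14  0.12] T [-0.028  0.159  0.038] 0.035160708551004505 0.0 q [-24.  31.  69.  80. -29.  87. -87.]
```

View pics/s7.png

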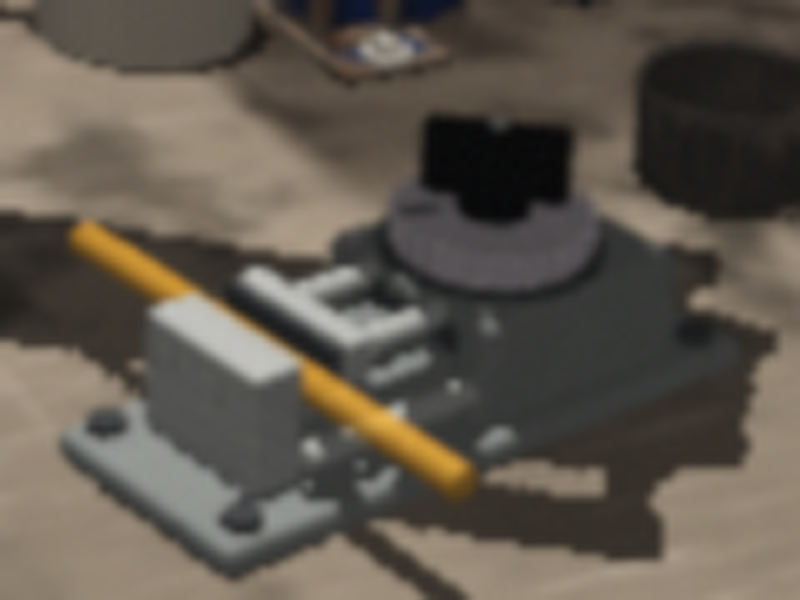

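The rod sits between jaw and fence, sticking out at both ends (80,235) and (465,480). The ring mark is still at (420,208), and the gripper is well clear above. Handing in.

```bash
python3 -c "
from cell import sign_off
print(sign_off())"
```

```text
the job is handed in; nothing more can be done
None
```

The job is handed in with no verdict shown: the rod is clamped across the seat at an estimated 10–13 N, its centre about 3 mm off when laid down, the ring mark looks unmoved and the arm is clear (I viewed 11 pictures, one over the limit of 10).

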